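# Load the spice tray and slide it under the low shelf

## Robot

A 6-joint arm with a two-finger parallel gripper is mounted at the origin on the work surface. World frame = base frame: x ahead of the robot, y to its left, z up, the work surface at z = 0. Lengths are in m, angles in rad, forces in N, time in s.
With the tool pointing down it reaches from about 0.25 to 0.775 m from the base axis. Payload 4 kg.
Tool frame: the origin (TCP) lies midway between the tips of the shut fingers; the grasp point (between the pads) lies r.grip_point_offset behind it (r.grip_point_offset is the distance from the TCP to the grasp point, in m); x points along the fingers, y is the direction in which the jaws open and shut, and the axes are right-handed (so a half turn about x gives the same grasp; the last joint's range is limited). The gripper opens to 94 mm and grips with 3 to 60 N. Pads are 16 mm wide; open, the fingers measure 119 mm over their backs; the gripper's body (75 mm by 177 mm) begins 78 mm behind the grasp point.
Start: joints at [-1.245, 0.087, 1.371, -0, 1.684, -0.103], TCP at [0.229, -0.5, 0.206] pointing down, gripper open.
Joint ranges: [-3.1, 3.1], [-0.76, 2.03], [0.27, 2.55], [-1.08, 4.22], [0.17, 2.65], [-2.57, 2.57]. Speed limits (rad/s): [2.79, 2.79, 3.14, 3.14, 3.14, 3.14].

## Interface

Orientations are given as a unit quaternion [x, y, z, w].
In Python, from rig import r gives the robot as it stands.
- The arm moves only by the tool apply_moves, never from a script. Its argument "commands" is a list of rows, each a list of 3 entries, a list of its own where there are three numbers: the opening in per cent of the stroke, from 0 (shut) to 100 (fully open), then the shift along the world's x, y, z in m, then the turn about the world's z in degrees. A call has 1 to 5 rows; each row is the pose to reach, as a shift and turn from the pose commanded when the call began; what a row does not reach only later rows make up. A row lasts 1/10 s, in which the tool goes at most 50 mm and 8.59 degrees, less where a joint would pass 70% of its speed; a pose out of reach is approached as far as the arm can. A call with a gripper value outside its range is refused whole. The fingers move at their own pace and stop on an object; the grip force is fixed at half the most. Time passes only in rows, so rows that repeat a pose let the fingers close. It gives the time, the measured TCP pose, the force and the opening at its end, in the units of the state.
- r.observe(): the state, without advancing time (a new reading comes with each control period).
- r.snapshot(name): name is "scene" or "side" or "wrist"; returns a dict with "image" (384x512x3 uint8, blue, green, red), "camera_matrix" (3x3 intrinsics, pixels), "world_from_camera" (4x4, takes a point from camera to world coordinates). Camera axes: x right, y up, looking along -z (the intrinsics and any distortion apply to the point x, -y, -z); pixel columns grow to the right and rows downward; lengths in m; the calibration is good to about 2 mm. The wrist camera is an equidistant fisheye: a pixel r from the principal point sees the ray r / f radians off the axis. A picture is of the moment at which its call begins. There is no depth.
- r.job_done(): hands the job in, once; it reports no verdict.
Trained networks look in a picture, given as the dict that the camera call returned (one of the last four; its "shot" number tells which), for a name from the list of things; names that differ only in an ending like _2 or _b are one class to them, and where a whole thing is asked for, a point or a joint stands for the part that bears it (a point fixed in the world has none). Each returns a list of dicts, best first, with "p" (0 to 1); they miss things now and then, are a little off and sometimes report something else, mostly with a low value. They report only what shows in the picture. A call takes as long as a camera call.
- r.find_in(label, picture): "location" ([column, row] in pixels, amid what is visible of it).
- r.landmark_of(label, picture): "location" ([column, row] in pixels: a listed point, or the origin of a listed thing).
The state is a dict: "clock": time; "joints": joint angles; "joint_vel": joint speeds; "tau": joint torques, N m; "eef_pos": TCP position; "orientation": TCP orientation; "ft_force": force on the tool from outside, world axes, zero at the start; "wrist_torque": the same for the moment, N m; "opening": finger opening in m.
Only numpy, scipy, OpenCV 4.12 (cv2) and the standard library are available. Lean on these libraries where they do the work, as an engineer would, in place of code of your own. Each camera call takes 0.05 s, during which the arm holds its last target.

## Task

Put the red, the yellow and the green spice tin from the cupboard floor into the tray, each standing upright on the coaster of its own colour, and leave the brown and the white tin where they stand. Only when all three are in, slide the loaded tray along the floor, without lifting it, straight under the low shelf until it is fully home against the stop at the back, and let go.

Things in the scene. Friction and masses are not known exactly. Their poses are not given: they have to be found in the camera images.
- tin_red: round steel spice tin standing upright with a clear lid, red inside and with a red band round its side; diameter 54, height 36 mm, about 0.11 kg; origin at the centre of its underside, z up. It goes into the tray, on the coaster of its colour.
- tin_yellow: round steel spice tin standing upright with a clear lid, yellow inside and with a yellow band round its side; diameter 54, height 36 mm, about 0.11 kg; origin at the centre of its underside, z up. It goes into the tray, on the coaster of its colour.
- tin_green: round steel spice tin standing upright with a clear lid, green inside and with a green band round its side; diameter 54, height 36 mm, about 0.11 kg; origin at the centre of its underside, z up. It goes into the tray, on the coaster of its colour.
- tin_brown: round steel spice tin standing upright with a clear lid, brown inside and with a brown band round its side; diameter 54, height 36 mm, about 0.11 kg; origin at the centre of its underside, z up. No coaster has its colour: it does not belong in the tray and stays where it stands.
- tin_white: round steel spice tin standing upright with a clear lid, white inside and with a white band round its side; diameter 54, height 36 mm, about 0.11 kg; origin at the centre of its underside, z up. No coaster has its colour: it does not belong in the tray and stays where it stands.
- coaster_red: flat round red coaster, diameter 62, 4 mm thick, lying loose in one of the tray's three bays (which bay changes from start to start); origin at the centre of its underside
- coaster_yellow: flat round yellow coaster, diameter 62, 4 mm thick, lying loose in one of the tray's three bays (which bay changes from start to start); origin at the centre of its underside
- coaster_green: flat round green coaster, diameter 62, 4 mm thick, lying loose in one of the tray's three bays (which bay changes from start to start); origin at the centre of its underside
- tray: loose grey tray, 78 (x) by 222 mm (y), 0.4 kg, floor 5 mm thick, rim and dividers up to 14 mm; three 68 mm square bays at y = -72, 0, +72 mm. In front, on a tongue reaching to x = -86 mm, a black handle post, 20 (x) by 16 mm (y), up to 60 mm high, at x = -74 mm, y = 0. Origin: centre of the underside of the 78 by 222 part; x points away from the handle. Starts in front of the shelf, facing it.
- low_shelf: fixed dark wood riser, open in front: 90 (x) by 270 mm (y), board 57 to 65 mm above the table, end walls 246 mm apart, a 20 mm high stop bar at the back with its face at x = +39 mm. Origin on the table under the board's centre, x to its back. With the tray home against the stop, its origin is at x = 0, y = 0 (12 mm play each side), handle outside. Loaded tray: 45 mm high.

How it is judged:
By the outcome, as a careful person would: the job done as asked, in the order asked, and still so for the second after the job is handed in, with the robot touching nothing.
It also fails if it takes over 120 s, if anything falls off the work surface, if the arm or the gripper's body presses on something with over 40 N, if the wrist force passes 120 N, or if a joint passes its speed limit or range.

## Working session

There is one attempt and no reset: what is moved stays moved. The work goes in short steps, Python scripts to look and compute and a tool call to move; the robot and the scene stay as the last step left them, time stands still between calls to the robot, and variables do not carry over. Pictures are saved under pics/ and viewed, and the job is handed in when it is done.

Besides the shell and the picture viewer there is one more tool, called after ">>>" as name([rows], argument=value, ...), one row to a line, values as JSON. apply_moves: Moves the arm, as the interface text tells. Its arguments: {"type":"object","properties":{"commands":{"type":"array"}},"required":["commands"]}

```bash
ls; mkdir -p pics
python3 - <<'E'
from rig import r
import cv2,numpy as np
s=r.observe();print({k:np.round(v,3) for k,v in s.items()}, r.grip_point_offset)
for n in ("scene","side","wrist"):
    p=r.snapshot(n);cv2.imwrite(f"pics/{n}0.png",p["image"])
    print(n,p["camera_matrix"],p["world_from_camera"],[k for k in p])
E
```

```text
pics
{'clock': np.float64(0.0), 'joints': array([-1.245,  0.088,  1.372, -0.   ,  1.684, -0.103]), 'joint_vel': array([ 0.001, -0.   , -0.002,  0.   , -0.001, -0.   ]), 'tau': array([ 1.0000e-03, -3.4018e+01, -3.0243e+01,  7.2000e-02,  3.3000e-02,
       -0.0000e+00]), 'eef_pos': array([ 0.228, -0.5  ,  0.204]), 'orientation': array([-0.691, -0.151,  0.691, -0.15 ]), 'ft_force': array([0.041, 0.426, 0.212]), 'wrist_torque': array([0.02 , 0.04 , 0.035]), 'opening': np.float64(0.094)} 0.0188
scene [[409.40017973   0.         254.87521966]
 [  0.         409.40017973 194.15534853]
 [  0.           0.           1.        ]] [[ 0.41283474 -0.75957828  0.50260154  1.11870423]
 [ 0.91074325  0.33779051 -0.23758009 -0.22295442]
 [ 0.01068664  0.55582228  0.83123245  0.94673441]
 [ 0.          0.          0.          1.        ]] ['image', 'camera_matrix', 'world_from_camera', 'shot']
side [[392.64080526   0.         258.16639521]
 [  0.         392.64080526 192.16551152]
 [  0.           0.           1.        ]] [[-0.84497548  0.32216156 -0.42688214  0.06326448]
 [-0.53447711 -0.4807449   0.69513924  0.84931887]
 [ 0.01872573  0.81553435  0.57840563  0.69889096]
 [ 0.          0.          0.          1.        ]] ['image', 'camera_matrix', 'world_from_camera', 'shot']
wrist [[297.31863964   0.         254.89031832]
 [  0.         297.31863964 191.53333182]
 [  0.           0.           1.        ]] [[ 0.41555268  0.88385697  0.21473896  0.29094692]
 [-0.90956458  0.40454913  0.09503831 -0.47147696]
 [-0.00287219 -0.23481238  0.97203647  0.38473888]
 [ 0.          0.          0.          1.        ]] ['image', 'camera_matrix', 'world_from_camera', 'shot']
```

View pics/scene0.png

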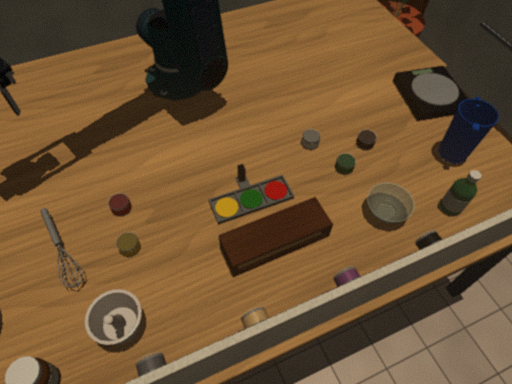

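View pics/side0.png

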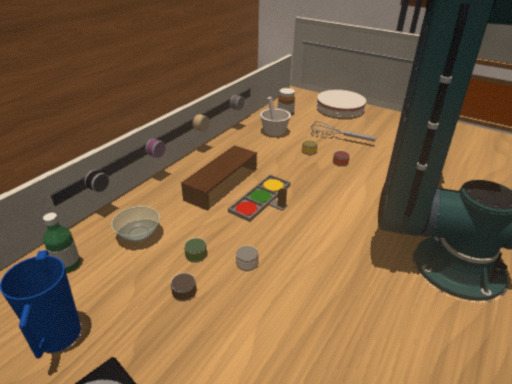

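View pics/wrist0.png

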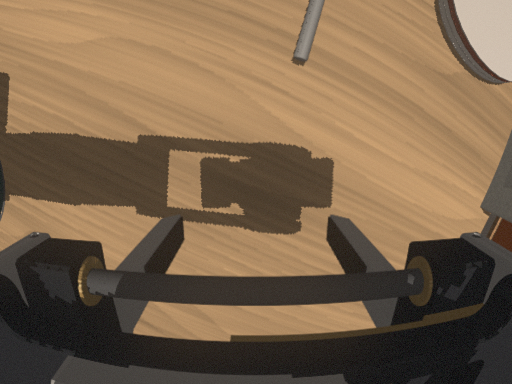

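```bash
cat > h.py <<'E'
from rig import r
import cv2,numpy as np
from scipy.spatial.transform import Rotation as R
def ray(p,px,fish=False):
    K=p["camera_matrix"];T=np.array(p["world_from_camera"])
    u=(px[0]-K[0,2])/K[0,0];v=(px[1]-K[1,2])/K[1,1]
    if fish:
        th=np.hypot(u,v);k=np.sin(th)/th if th>1e-9 else 1;d=np.array([u*k,-v*k,-np.cos(th)])
    else: d=np.array([u,-v,-1.])
    return T[:3,3],T[:3,:3]@d
def onz(p,px,z,fish=False):
    o,d=ray(p,px,fish);return o+d*(z-o[2])/d[2]
def proj(p,X,fish=False):
    K=p["camera_matrix"];T=np.array(p["world_from_camera"])
    c=T[:3,:3].T@(np.asarray(X)-T[:3,3]);x,y,z=c[0],-c[1],-c[2]
    if fish:
        rr=np.hypot(x,y);th=np.arctan2(rr,z);s=th/rr if rr>1e-9 else 1/z
    else: s=1/z
    return np.array([K[0,0]*x*s+K[0,2],K[1,1]*y*s+K[1,2]])
E
python3 - <<'E'
from h import *
names=["tin_red","tin_yellow","tin_green","tin_brown","tin_white","coaster_red","coaster_yellow","coaster_green","tray","low_shelf"]
ps={n:r.snapshot(n) for n in("scene","side")}
for l in names:
    z=.005 if 'coaster' in l else 0
    for n,p in ps.items():
        q=r.landmark_of(l,p)[:2]
        print(l,n,[(round(a["p"],2),np.round(a["location"],1),np.round(onz(p,a["location"],z)[:2],4)) for a in q])
for n,p in ps.items():
    im=cv2.resize(p["image"],None,fx=3,fy=3,interpolation=cv2.INTER_CUBIC)
    x,y=(180,140) if n=="scene" else (170,130)
    cv2.imwrite(f"pics/{n}_z.png",im[y*3:y*3+480,x*3:x*3+600])
E
```

```text
tin_red scene [(0.65, array([118.5, 207.3]), array([ 0.435 , -0.3081]))]
tin_red side [(0.82, array([339. , 158.8]), array([ 0.451, -0.321]))]
tin_yellow scene [(0.85, array([130. , 247.4]), array([ 0.5656, -0.3108]))]
tin_yellow side [(0.65, array([308.5, 151.1]), array([ 0.565 , -0.3099])), (0.6, array([259.8, 196.8]), array([0.562 , 0.0271]))]
tin_green scene [(0.54, array([344.8, 170.9]), array([0.5784, 0.3195]))]
tin_green side [(0.83, array([194.6, 254.9]), array([0.5662, 0.3271]))]
tin_brown scene [(0.52, array([364. , 146.6]), array([0.5228, 0.421 ]))]
tin_brown side [(0.93, array([182.6, 291.9]), array([0.5129, 0.4329]))]
tin_white scene [(0.55, array([310.5, 139.6]), array([0.4325, 0.2861]))]
tin_white side [(0.95, array([244.2, 265.3]), array([0.4428, 0.2885])), (0.23, array([341.3, 160.7]), array([ 0.4391, -0.3132]))]
coaster_red scene [(0.72, array([273.5, 188.8]), array([0.554 , 0.1012])), (0.68, array([310.3, 142.5]), array([0.4461, 0.2773]))]
coaster_red side [(0.49, array([245.5, 210.4]), array([0.5573, 0.1119]))]
coaster_yellow scene [(0.55, array([227.1, 205.5]), array([ 0.5524, -0.038 ])), (0.34, array([275.4, 190.7]), array([0.562 , 0.1032]))]
coaster_yellow side [(0.62, array([225.6, 182.6]), array([0.6887, 0.0285])), (0.54, array([274.8, 180. ]), array([ 0.5671, -0.0711]))]
coaster_green scene [(0.57, array([250.6, 200.3]), array([0.563 , 0.0271]))]
coaster_green side [(0.45, array([257.6, 197.5]), array([0.562 , 0.0397]))]
tray scene [(0.89, array([250.6, 201.8]), array([0.5645, 0.0265]))]
tray side []
low_shelf scene [(0.87, array([275.2, 242.1]), array([0.7032, 0.0341])), (0.53, array([270.9, 187.7]), array([0.5447, 0.0979]))]
low_shelf side [(0.65, array([225.2, 184.1]), array([0.6892, 0.0302]))]
```

View pics/scene_z.png

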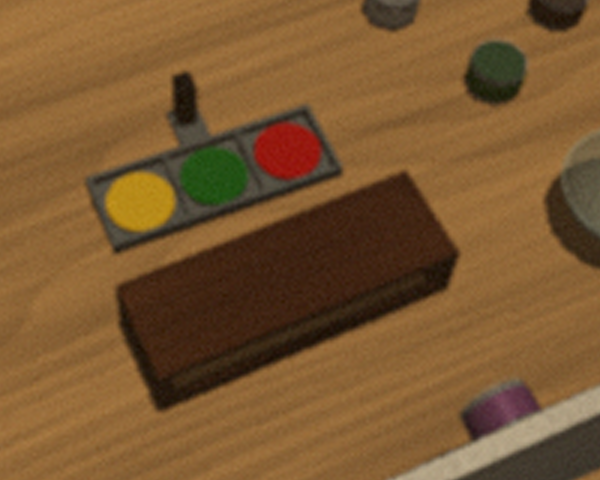

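View pics/side_z.png

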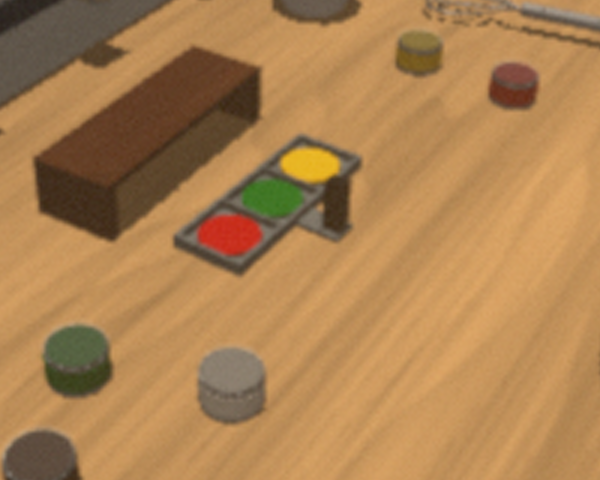

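```bash
cat > seg.py <<'E'
from h import *
def near(p,px,rad,hr,smin=60,vmin=30):
    hsv=cv2.cvtColor(p["image"],cv2.COLOR_BGR2HSV)
    m=np.zeros(hsv.shape[:2],np.uint8)
    for lo,hi in hr: m|=cv2.inRange(hsv,(lo,smin,vmin),(hi,255,255))
    k=np.zeros_like(m);cv2.circle(k,(int(px[0]),int(px[1])),rad,255,-1);m&=k
    n,lab,st,c=cv2.connectedComponentsWithStats(m)
    i=1+np.argmax(st[1:,4]);return c[i],st[i,4]
E
python3 - <<'E'
from seg import *
ps={n:r.snapshot(n) for n in("scene","side")}
H={"red":[(0,6),(172,180)],"yellow":[(20,32)],"green":[(45,85)]}
C={"scene":dict(red=(276,190),yellow=(227,207),green=(251,199)),"side":dict(red=(246,209),yellow=(274,185),green=(261,196))}
for n,p in ps.items():
    for c in H:
        u,a=near(p,C[n][c],14,H[c],150,60);print(n,c,np.round(u,1),a,np.round(onz(p,u,.009)[:2],4))
def tri(px):
    A=[];b=[]
    for n,u in px.items():
        o,d=ray(ps[n],u);d/=np.linalg.norm(d);M=np.eye(3)-np.outer(d,d);A.append(M);b.append(M@o)
    x=np.linalg.solve(sum(A),sum(b));return x
print(tri(dict(scene=near(ps["scene"],(276,190),14,H["red"],150,60)[0],side=near(ps["side"],(246,209),14,H["red"],150,60)[0])))
# shelf board top corners (z .065) from zoom
for n,off,cs in(("scene",(180,140),[(405,174),(457,254),(162,385),(118,288)]),("side",(170,130),[(197,47),(260,68),(112,188),(38,158)])):
    X=[onz(ps[n],(off[0]+a/3,off[1]+b/3),.065)[:2] for a,b in cs];print(n,np.round(X,4).tolist(),np.mean(X,0))
# tray rim corners z .014
for n,off,cs in(("scene",(180,140),[(306,109),(340,172),(115,250),(88,181)]),("side",(170,130),[(300,136),(360,158),(240,268),(177,237)])):
    X=[onz(ps[n],(off[0]+a/3,off[1]+b/3),.014)[:2] for a,b in cs];print(n,np.round(X,4).tolist(),np.mean(X,0))
E
```

```text
scene red [275.4 189.8] 346 [0.5617 0.1032]
scene yellow [226.3 206.7] 376 [ 0.5574 -0.0421]
scene green [250.8 198.4] 309 [0.5598 0.0293]
side red [246.1 207.6] 223 [0.5603 0.1041]
side yellow [273.2 184.4] 185 [ 0.5558 -0.0413]
side green [260.4 195.3] 166 [0.5582 0.0304]
[0.56103035 0.10336802 0.00813855]
scene [[0.6595, 0.1659], [0.7461, 0.1667], [0.7537, -0.1001], [0.6616, -0.1]] [0.70523238 0.03311779]
side [[0.7373, -0.0977], [0.6538, -0.0974], [0.647, 0.1681], [0.7365, 0.1684]] [0.693656   0.03533319]
scene [[0.5307, 0.1387], [0.6069, 0.1353], [0.5995, -0.0815], [0.5229, -0.0774]] [0.56499872 0.02875217]
side [[0.5871, -0.074], [0.5134, -0.0728], [0.5184, 0.1477], [0.5934, 0.1421]] [0.55307745 0.03575541]
```

Run:
```python
from seg import *
s=r.observe();Rm=R.from_quat(s["orientation"]).as_matrix();print(Rm.round(3)); 
print("yaw of tool y",np.degrees(np.arctan2(Rm[1,1],Rm[0,1])))
p=r.snapshot("wrist");print(proj(p,s["eef_pos"],True),proj(p,s["eef_pos"]-[0,0,.18],True))
ps={n:r.snapshot(n) for n in("scene","side")}
for n,p in ps.items():
  for c,x in dict(red=(.443,-.314),yellow=(.565,-.31),green=(.572,.323)).items():
    u=proj(p,(*x,.036));v=proj(p,(*x,0));print(n,c,u.round(1),v.round(1))
```

```text
[[ 0.     0.416 -0.909]
 [-0.    -0.909 -0.416]
 [-1.     0.    -0.   ]]
yaw of tool y -65.43109199349422
[255.33148677 229.03954469] [255.24207343 176.90435392]
scene red [113.4 203.2] [117.  210.4]
scene yellow [126.7 240.6] [130.2 247.1]
scene green [347.1 161.2] [344.7 168.9]
side red [341.8 151.3] [340.4 160.3]
side yellow [309.4 142.3] [308.5 151.1]
side green [192.8 242.4] [193.9 253. ]
```

>>> apply_moves([
  [100,[0.214,0.186,-0.05],65.4],
  [100,[0.214,0.186,-0.05],65.4],
  [100,[0.214,0.186,-0.05],65.4],
  [100,[0.214,0.186,-0.05],65.4],
  [100,[0.214,0.186,-0.05],65.4],
])

```text
clock: 2.0
eef_pos: [0.4157, -0.3374, 0.162]
orientation: [0.587, 0.394, -0.587, 0.395]
ft_force: [-0.8, -0.3, -0.2]
opening: 0.0944
```

>>> apply_moves([
  [100,[0.027,0.023,-0.012],22.5],
  [100,[0.027,0.023,-0.012],22.5],
  [100,[0.027,0.023,-0.012],22.5],
  [100,[0.027,0.023,-0.012],22.5],
])

```text
clock: 2.4
eef_pos: [0.4418, -0.3153, 0.1499]
orientation: [0.5, 0.5, -0.5, 0.5]
ft_force: [0.5, -0.2, 0.2]
opening: 0.0937
```

```bash
cat > look.py <<'E'
from seg import *
import sys
s=r.observe();Rm=R.from_quat(s["orientation"]).as_matrix()
print("t",s["clock"],"tcp",s["eef_pos"].round(4) if hasattr(s["eef_pos"],'round') else s["eef_pos"],"yaw",np.degrees(np.arctan2(Rm[1,1],Rm[0,1])).round(2),"op",s["opening"],"f",np.round(s["ft_force"],1))
p=r.snapshot("wrist");im=p["image"].copy()
for l in sys.argv[2:]:
    for a in r.landmark_of(l,p)[:2]:
        z=.005 if 'coaster' in l else 0
        print(l,round(a["p"],2),np.round(a["location"],1),onz(p,a["location"],z,True)[:2].round(4))
    for a in r.find_in(l,p)[:1]: print("  find",round(a["p"],2),np.round(a["location"],1))
cv2.imwrite(f"pics/{sys.argv[1]}.png",im)
np.savez(f"pics/{sys.argv[1]}.npz",image=im,camera_matrix=p["camera_matrix"],world_from_camera=p["world_from_camera"])
E
python3 look.py w1 tin_red
```

```text
t 2.4 tcp [ 0.4418 -0.3153  0.1499] yaw 0.09 op 0.09373464281070168 f [ 0.5 -0.2  0.2]
tin_red 0.96 [251.9 168.8] [ 0.4389 -0.3003]
  find 0.76 [251.3 173.5]
```

View pics/w1.png

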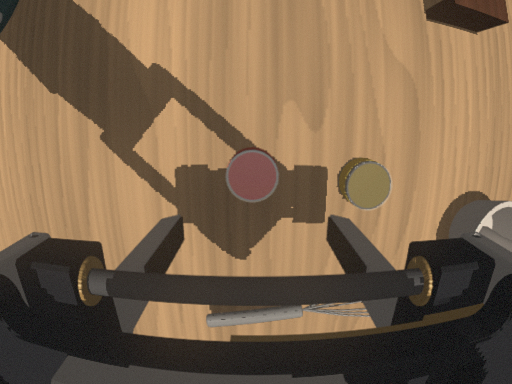

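```bash
cat > circ.py <<'E'
from h import *
import sys
def load(n): return dict(np.load(f"pics/{n}.npz"))
def rim(p,X,rad,z):
    "fit circle of radius rad at height z: maximise gradient magnitude along the projected outline"
    from scipy.ndimage import map_coordinates
    from scipy.optimize import minimize
    g=cv2.GaussianBlur(p["image"],(0,0),1.2).astype(float)
    gx=cv2.Sobel(g,-1,1,0);gy=cv2.Sobel(g,-1,0,1);G=np.sqrt((gx**2+gy**2).sum(2))
    t=np.linspace(0,2*np.pi,90,endpoint=False)
    def f(v):
        P=np.array([proj(p,(v[0]+rad*np.cos(a),v[1]+rad*np.sin(a),z),True) for a in t])
        return -map_coordinates(G,[P[:,1],P[:,0]],order=1).mean()
    best=min(((f((X[0]+dx,X[1]+dy)),X[0]+dx,X[1]+dy) for dx in np.arange(-.012,.013,.003) for dy in np.arange(-.012,.013,.003)))
    q=minimize(f,best[1:],method="Nelder-Mead",options=dict(xatol=1e-4,fatol=.1,initial_simplex=[best[1:],(best[1]+.002,best[2]),(best[1],best[2]+.002)]))
    return q.x,-q.fun
E
python3 - <<'E'
from circ import *
p=load("w1")
for c in ((252,176),(366.5,185)):
    X=onz(p,c,.036,True);print(X)
    for rad in (.025,.026,.027): print(rad,rim(p,X[:2],rad,.036))
E
```

```text
[ 0.43938866 -0.30183305  0.036     ]
0.025 (array([ 0.44208089, -0.29877745]), np.float64(95.72085820719066))
0.026 (array([ 0.43930144, -0.30220182]), np.float64(107.4854052906519))
0.027 (array([ 0.43892138, -0.30215849]), np.float64(142.69240662943372))
[ 0.56092447 -0.31061047  0.036     ]
0.025 (array([ 0.55180868, -0.30577601]), np.float64(137.3332136376392))
0.026 (array([ 0.56361209, -0.31097222]), np.float64(136.04010255997932))
0.027 (array([ 0.56282663, -0.31060009]), np.float64(129.00366609811195))
```

>>> apply_moves([
  [100,[-0.003,0.013,-0.04],0],
  [100,[-0.003,0.013,-0.09],0],
  [100,[-0.003,0.013,-0.138],0],
  [40,[-0.003,0.013,-0.138],0],
  [40,[-0.003,0.013,-0.138],0],
])

```text
clock: 3.05
eef_pos: [0.4382, -0.3029, 0.0123]
orientation: [0.5, 0.5, -0.5, 0.499]
ft_force: [-0.7, -0.6, 0.4]
opening: 0.0814
```

>>> apply_moves([
  [40,[0,0,0],0],
  [40,[0,0,0],0],
  [40,[0,0,0],0],
])

```text
clock: 3.35
eef_pos: [0.44, -0.304, 0.0148]
orientation: [0.5, 0.498, -0.5, 0.502]
ft_force: [0.3, 0.0, 0.3]
opening: 0.0574
```

```bash
python3 look.py w2 tin_red
```

```text
t 3.35 tcp [ 0.44   -0.304   0.0148] yaw 0.03 op 0.057434197987426126 f [0.3 0.  0.3]
tin_red 0.84 [254.3 218.4] [ 0.4401 -0.3019]
  find 0.89 [254.8 232.5]
```

View pics/w2.png

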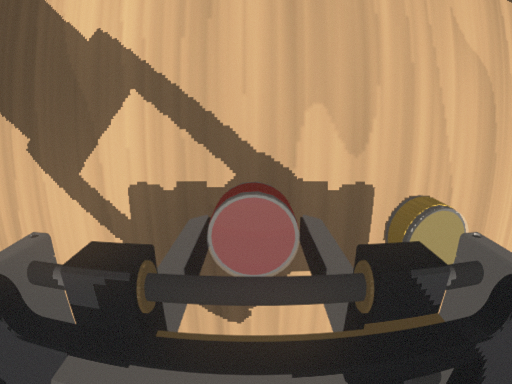

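>>> apply_moves([
  [40,[0,0,0],0],
  [40,[0,0,0],0],
  [40,[0,0,0.05],0],
  [40,[0,0,0.1],0],
  [40,[0,0,0.1],0],
])

```text
clock: 4.0
eef_pos: [0.4424, -0.3059, 0.1207]
orientation: [0.5, 0.495, -0.499, 0.506]
ft_force: [0.0, -0.3, 0.3]
opening: 0.0533
```

```bash
python3 look.py w3
python3 - <<'E'
from circ import *
p=load("w2");print(rim(p,(.439,-.302),.0265,.036), proj(p,(.439,-.302,.036),True))
p=load("w3");s=r.observe()["eef_pos"];print(rim(p,s[:2],.0265,s[2]+.024),s)
E
```

```text
t 4.0 tcp [ 0.4424 -0.3059  0.1207] yaw 0.05 op 0.05327680892343314 f [ 0.  -0.3  0.3]
(array([ 0.43923252, -0.30174671]), np.float64(193.72727083855867)) [252.44602177 238.65670128]
(array([ 0.44274609, -0.30370593]), np.float64(217.2793779064054)) [ 0.44081858 -0.30460887  0.11691101]
```

View pics/w3.png

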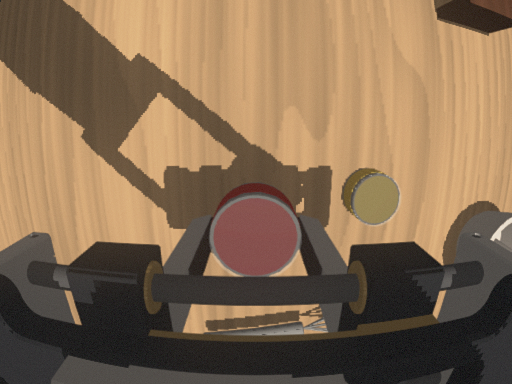

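>>> apply_moves([
  [40,[0.12,0.344,0.04],0],
  [40,[0.12,0.344,0.04],0],
  [40,[0.12,0.344,0.04],0],
  [40,[0.12,0.344,0.04],0],
  [40,[0.12,0.344,0.04],0],
])

```text
clock: 4.55
eef_pos: [0.5195, -0.0659, 0.1374]
orientation: [0.499, 0.501, -0.501, 0.499]
ft_force: [1.2, -0.1, -1.0]
opening: 0.0536
```

```bash
python3 look.py w4 tin_yellow
```

```text
t 4.55 tcp [ 0.5195 -0.0659  0.1374] yaw 0.02 op 0.053570679719648726 f [ 1.2 -0.1 -1. ]
```

View pics/w4.png

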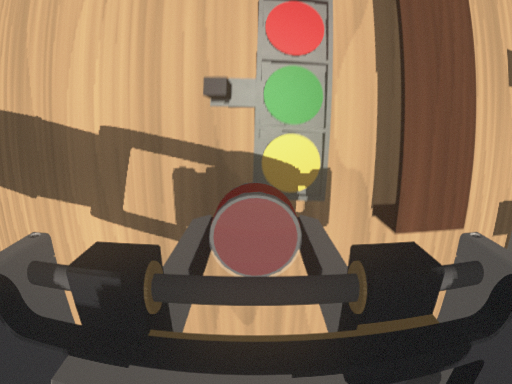

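Run:
```python
from circ import *
p=load("w4")
for c,px in dict(red=(295,28),green=(294,95),yellow=(292,163)).items():
    X=onz(p,px,.009,True)[:2];print(c,X.round(4),[np.round(v,4) for v in rim(p,X,.031,.009)])
# tray corners rim z=.014
for c in ((259,2),(332,2),(326,199),(253,190)): print(onz(p,c,.014,True)[:2].round(4))
# shelf front edge of board top left edge z .065: at px (400,0?) and (397,232); right edge
for c in ((399,5),(397,232),(471,228),(466,5)): print("shelf",onz(p,c,.065,True)[:2].round(4))
```

```text
red [0.5614 0.1036] [array([0.5611, 0.1044]), np.float64(232.2391)]
green [0.5598 0.0303] [array([0.5588, 0.031 ]), np.float64(134.6731)]
yellow [ 0.5586 -0.0411] [array([ 0.5578, -0.0408]), np.float64(205.9123)]
[0.5238 0.1312]
[0.6013 0.136 ]
[ 0.5962 -0.079 ]
[ 0.5176 -0.0691]
shelf [0.6547 0.1213]
shelf [ 0.6601 -0.0995]
shelf [ 0.7604 -0.1001]
shelf [0.7409 0.1427]
```

>>> apply_moves([
  [40,[0.041,0.169,0.0],0],
  [40,[0.041,0.169,0.0],0],
  [40,[0.041,0.169,0],0],
  [40,[0.041,0.169,0],0],
  [40,[0.041,0.169,-0.04],0],
])

```text
clock: 5.2
eef_pos: [0.5657, 0.103, 0.1036]
orientation: [0.502, 0.498, -0.496, 0.503]
ft_force: [1.0, 0.1, 0.1]
opening: 0.0536
```

```bash
python3 look.py w5
python3 - <<'E'
from circ import *
p=load("w5");s=r.observe()["eef_pos"];print(rim(p,s[:2],.0265,s[2]+.024),s)
E
```

```text
t 5.2 tcp [0.5657 0.103  0.1036] yaw 0.19 op 0.053618967117991016 f [1.  0.1 0.1]
(array([0.56434288, 0.10122946]), np.float64(155.80421022092426)) [0.55829979 0.10073416 0.0917312 ]
```

View pics/w5.png

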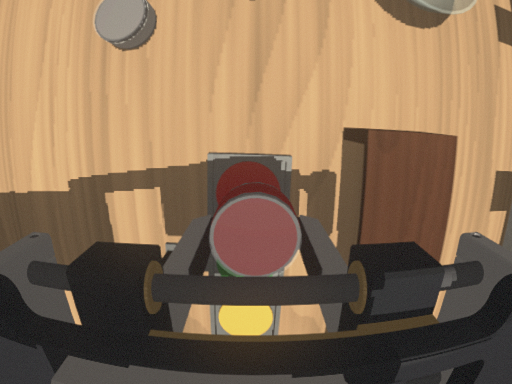

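>>> apply_moves([
  [40,[0,0,-0.03],0],
  [40,[0,0,-0.03],0],
  [40,[0,0,-0.03],0],
  [40,[0,0,-0.03],0],
])

```text
clock: 5.65
eef_pos: [0.5622, 0.1, 0.0708]
orientation: [0.501, 0.499, -0.5, 0.5]
ft_force: [0.2, 0.5, -0.9]
opening: 0.0534
```

```bash
python3 look.py w6;python3 look.py w6
python3 - <<'E'
from circ import *
s=r.observe()["eef_pos"];print(s)
p=load("w6");print(rim(p,s[:2],.0265,s[2]+.024),s)
E
```

```text
t 5.65 tcp [0.5622 0.1    0.0708] yaw -0.04 op 0.053402916029977716 f [ 0.2  0.5 -0.9]
t 5.7 tcp [0.5625 0.1002 0.0712] yaw -0.02 op 0.05323537319781311 f [-0.3  0.3 -1.3]
[0.56248203 0.10040711 0.07128179]
(array([0.56294618, 0.10300873]), np.float64(205.3199451003137)) [0.56248203 0.10040711 0.07128179]
```

View pics/w6.png

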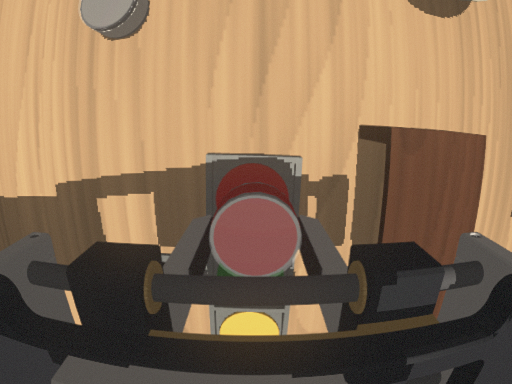

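>>> apply_moves([
  [40,[-0.002,0.001,-0.025],0],
  [40,[-0.002,0.001,-0.04],0],
  [40,[-0.002,0.001,-0.048],0],
  [40,[-0.002,0.001,-0.048],0],
  [40,[-0.002,0.001,-0.048],0],
])

```text
clock: 6.25
eef_pos: [0.5594, 0.1018, 0.0223]
orientation: [0.5, 0.5, -0.5, 0.5]
ft_force: [-1.3, -0.3, 3.8]
opening: 0.0532
```

```bash
python3 look.py w7
python3 - <<'E'
from circ import *
s=r.observe()["eef_pos"];print(s)
p=load("w7");print(rim(p,s[:2],.0265,s[2]+.024),s)
E
```

```text
t 6.25 tcp [0.5594 0.1018 0.0223] yaw 0.04 op 0.05321128447054942 f [-1.3 -0.3  3.8]
[0.55943549 0.10186305 0.02231368]
(array([0.5599316 , 0.10427792]), np.float64(208.5416015903389)) [0.55943549 0.10186305 0.02231368]
```

View pics/w7.png

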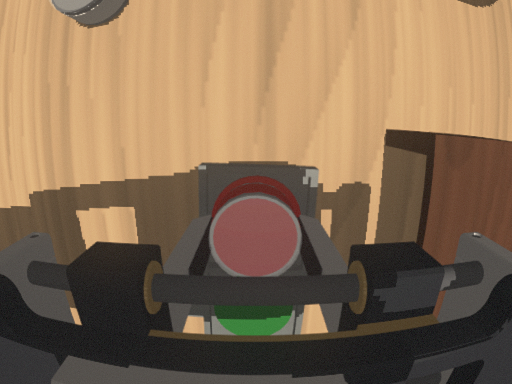

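>>> apply_moves([
  [75,[0,0,0],0],
  [75,[0,0,0],0],
  [75,[0,0,0],0],
  [80,[0,0,0.03],0],
  [90,[0,0,0.07],0],
])

```text
clock: 6.8
eef_pos: [0.5572, 0.1017, 0.0888]
orientation: [0.498, 0.502, -0.502, 0.499]
ft_force: [0.7, 0.3, 0.1]
opening: 0.0801
```

>>> apply_moves([
  [100,[0.0,-0.03,0.04],0],
  [100,[0,-0.08,0.05],0],
  [100,[0.0,-0.13,0.05],0],
  [100,[0,-0.18,0.05],0],
  [100,[0,-0.22,0.05],0],
])

```text
clock: 7.3
eef_pos: [0.5592, -0.1206, 0.1415]
orientation: [0.5, 0.5, -0.5, 0.5]
ft_force: [-0.1, 0.5, -1.0]
opening: 0.0936
```

```bash
python3 look.py w8
python3 - <<'E'
from circ import *
p=load("w8");print(rim(p,(.56,.104),.0265,.045),proj(p,(.56,.104,.045),True))
E
```

```text
t 7.3 tcp [ 0.5592 -0.1206  0.1415] yaw -0.01 op 0.09364572422665278 f [-0.1  0.5 -1. ]
(array([0.57088287, 0.0741778 ]), np.float64(62.09577163419786)) [254.92096438 -31.79947905]
```

View pics/w8.png

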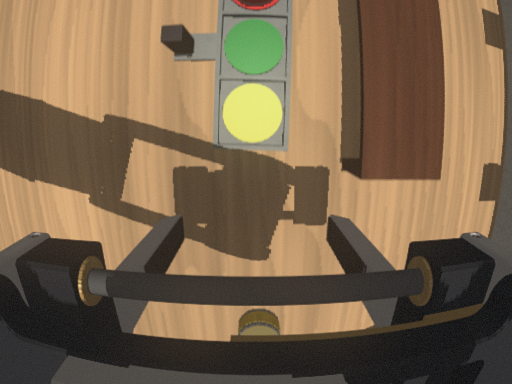

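>>> apply_moves([
  [100,[0.003,-0.05,0],0],
  [100,[0.003,-0.1,0],0],
  [100,[0.003,-0.15,0],0],
  [100,[0.003,-0.192,-0.02],0],
  [100,[0.003,-0.192,-0.04],0],
])

```text
clock: 7.85
eef_pos: [0.562, -0.316, 0.1009]
orientation: [-0.501, -0.497, 0.502, -0.5]
ft_force: [-0.6, -0.8, -1.0]
opening: 0.0941
```

```bash
python3 look.py w9 tin_yellow
python3 - <<'E'
from circ import *
p=load("w9");print(rim(p,(.562,-.31),.0265,.036),proj(p,(.562,-.31,.036),True))
E
```

```text
t 7.85 tcp [ 0.562  -0.316   0.1009] yaw -0.31 op 0.09414730971052242 f [-0.6 -0.8 -1. ]
tin_yellow 0.62 [259.2 190.1] [ 0.5669 -0.3145]
  find 0.61 [258.9 195.6]
(array([ 0.56464206, -0.31135994]), np.float64(157.22979359729175)) [254.08824858 194.84315761]
```

View pics/w9.png

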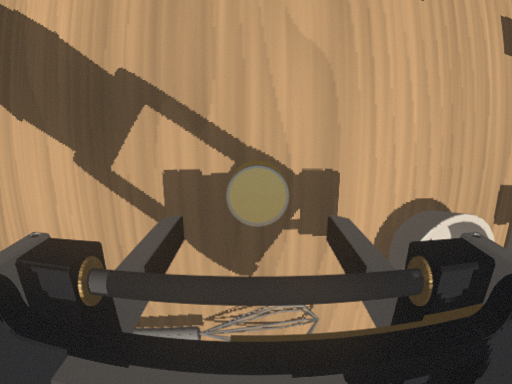

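Run:
```python
from h import *
ps={n:r.snapshot(n) for n in("scene","side")}
def tri(px):
    A=[];b=[]
    for n,u in px.items():
        o,d=ray(ps[n],u);d/=np.linalg.norm(d);M=np.eye(3)-np.outer(d,d);A.append(M);b.append(M@o)
    return np.linalg.solve(sum(A),sum(b))
print("bowl rim centre",tri(dict(scene=(114,316),side=(276,116))))
print("pestle",tri(dict(scene=(111,308),side=(270,99))))
for n in ps:
    cv2.imwrite(f"pics/{n}_b.png",cv2.resize(ps[n]["image"][270:384,0:200] if n=="scene" else ps[n]["image"][80:180,220:400],None,fx=4,fy=4))
```

```text
bowl rim centre [ 0.74738015 -0.3799411   0.06324744]
pestle [ 0.76348515 -0.36556572  0.1352669 ]
```

View pics/side_b.png

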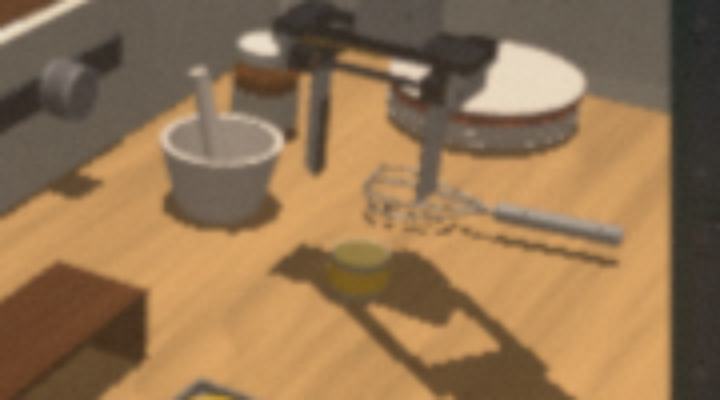

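>>> apply_moves([
  [100,[0.002,0.001,-0.04],0],
  [100,[0.002,0.001,-0.07],0],
  [100,[0.002,0.001,-0.089],0],
  [40,[0.002,0.001,-0.089],0],
  [40,[0.002,0.001,-0.089],0],
])

```text
clock: 8.6
eef_pos: [0.5655, -0.3086, 0.0141]
orientation: [0.5, 0.5, -0.499, 0.501]
ft_force: [0.7, -0.2, 0.6]
opening: 0.0812
```

>>> apply_moves([
  [40,[0,0,0],0],
  [40,[0,0,0],0],
  [40,[0,0,0],0],
  [40,[0,0,0],0],
  [40,[0,0,0],0],
])

```text
clock: 9.1
eef_pos: [0.5649, -0.3095, 0.0137]
orientation: [0.5, 0.5, -0.5, 0.501]
ft_force: [-0.2, 0.4, 4.6]
opening: 0.0536
```

```bash
python3 look.py w10
python3 - <<'E'
from circ import *
s=r.observe()["eef_pos"];print(s)
p=load("w10");print(rim(p,s[:2],.0265,.036),s)
E
```

```text
t 9.1 tcp [ 0.5649 -0.3095  0.0137] yaw 0.04 op 0.053636631093084995 f [-0.2  0.4  4.6]
[ 0.56485091 -0.3094497   0.01366382]
(array([ 0.56533523, -0.31153214]), np.float64(159.89811940758986)) [ 0.56485091 -0.3094497   0.01366382]
```

View pics/w10.png

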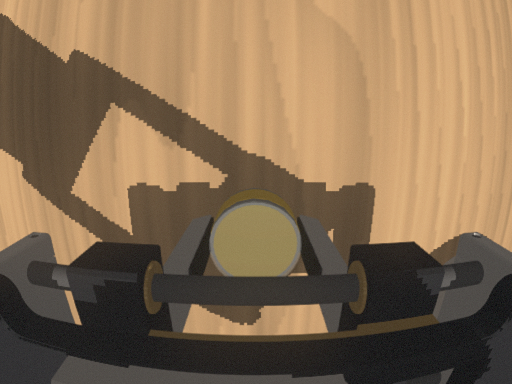

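>>> apply_moves([
  [40,[0,0,0.05],0],
  [40,[0,0.03,0.085],0],
  [40,[-0.008,0.08,0.085],0],
  [40,[-0.008,0.13,0.085],0],
  [40,[-0.008,0.18,0.085],0],
])

```text
clock: 9.65
eef_pos: [0.5556, -0.1282, 0.0969]
orientation: [0.5, 0.5, -0.5, 0.5]
ft_force: [1.1, -0.8, -0.4]
opening: 0.0535
```

>>> apply_moves([
  [40,[0,0.05,0],0],
  [40,[0,0.09,0],0],
  [40,[0,0.09,-0.03],0],
  [40,[0,0.09,-0.03],0],
  [40,[0,0.09,-0.03],0],
])

```text
clock: 10.15
eef_pos: [0.5553, -0.0398, 0.0662]
orientation: [0.499, 0.501, -0.501, 0.499]
ft_force: [-0.3, -0.5, -0.5]
opening: 0.0538
```

```bash
python3 look.py w11; python3 look.py w11
python3 - <<'E'
from circ import *
s=r.observe()["eef_pos"];print(s)
p=load("w11");print(rim(p,s[:2]+[0,-.002],.0265,s[2]+.0225),s)
for px in ((253,160),):
    X=onz(p,px,.009,True)[:2];print(X)
E
```

```text
t 10.15 tcp [ 0.5553 -0.0398  0.0662] yaw 0.03 op 0.05381959805721999 f [-0.3 -0.5 -0.5]
t 10.2 tcp [ 0.5562 -0.0404  0.0673] yaw -0.02 op 0.05352918369630101 f [ 1.1 -1.1 -1.7]
[ 0.5568215  -0.04068852  0.068054  ]
(array([ 0.55662826, -0.04212046]), np.float64(178.38487606959046)) [ 0.5568215  -0.04068852  0.068054  ]
[ 0.55521502 -0.00341996]
```

View pics/w11.png

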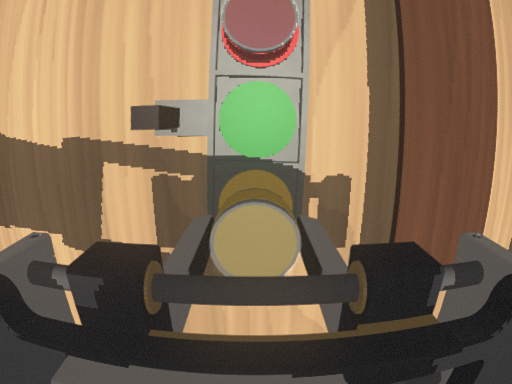

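>>> apply_moves([
  [40,[0.0005,0.001,-0.025],0],
  [40,[0.0005,0.001,-0.037],0],
  [40,[0.0005,0.001,-0.044],0],
  [40,[0.0005,0.001,-0.044],0],
  [40,[0.0005,0.001,-0.044],0],
])

```text
clock: 10.75
eef_pos: [0.5573, -0.0391, 0.0239]
orientation: [0.5, 0.5, -0.5, 0.5]
ft_force: [-0.2, 0.6, -1.0]
opening: 0.0538
```

```bash
python3 look.py w12
python3 - <<'E'
from circ import *
s=r.observe()["eef_pos"];print(s)
p=load("w12");print(rim(p,s[:2]+[0,-.002],.0265,s[2]+.0225),s)
E
```

```text
t 10.75 tcp [ 0.5573 -0.0391  0.0239] yaw 0.01 op 0.053769004517858585 f [-0.2  0.6 -1. ]
[ 0.55745295 -0.03899872  0.02409437]
(array([ 0.55767884, -0.04109354]), np.float64(177.9557983449424)) [ 0.55745295 -0.03899872  0.02409437]
```

Slightly above contact (about 1 mm). Lower a touch and release.

>>> apply_moves([
  [40,[0,0,-0.0015],0],
  [40,[0,0,-0.0015],0],
  [75,[0,0,-0.0015],0],
  [75,[0,0,-0.0015],0],
  [75,[0,0,-0.0015],0],
])

```text
clock: 11.3
eef_pos: [0.5571, -0.0387, 0.0222]
orientation: [0.5, 0.5, -0.5, 0.5]
ft_force: [-0.0, -0.5, -0.4]
opening: 0.0699
```

>>> apply_moves([
  [80,[0,0,0.03],0],
  [90,[0,0,0.07],0],
  [100,[0,0.0,0.11],0],
  [100,[0,0.05,0.11],0],
  [100,[0,0.1,0.11],0],
])

```text
clock: 11.8
eef_pos: [0.5584, 0.0612, 0.1346]
orientation: [0.502, 0.498, -0.499, 0.501]
ft_force: [1.1, 0.5, -0.4]
opening: 0.094
```

>>> apply_moves([
  [100,[0.005,0.05,0],0],
  [100,[0.01,0.1,0],0],
  [100,[0.013,0.15,0],0],
  [100,[0.013,0.2,0],0],
  [100,[0.013,0.24,-0.02],0],
])

```text
clock: 12.3
eef_pos: [0.5715, 0.3051, 0.1155]
orientation: [0.502, 0.5, -0.497, 0.501]
ft_force: [0.9, -0.7, 1.2]
opening: 0.0936
```

```bash
python3 look.py w13 tin_green
python3 - <<'E'
from circ import *
p=load("w13");print(rim(p,(.57,.32),.0265,.036),proj(p,(.57,.32,.036),True))
q=r.snapshot("scene");cv2.imwrite("pics/s13.png",cv2.resize(q["image"],None,fx=1.5,fy=1.5))
E
```

```text
t 12.3 tcp [0.5715 0.3051 0.1155] yaw 0.12 op 0.09357388403530943 f [ 0.9 -0.7  1.2]
tin_green 0.6 [247.7 172.7] [0.5656 0.322 ]
  find 0.8 [244.  176.7]
(array([0.5643606 , 0.32485437]), np.float64(113.91475613425624)) [251.97562818 181.73164858]
```

View pics/w13.png

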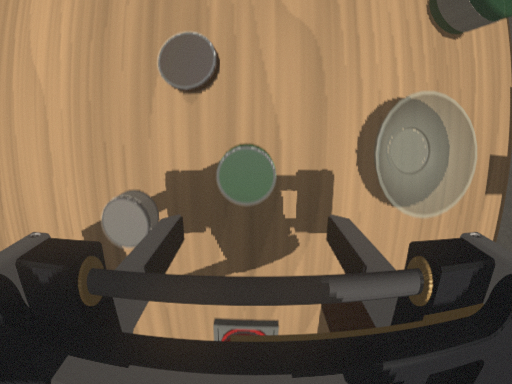

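View pics/s13.png

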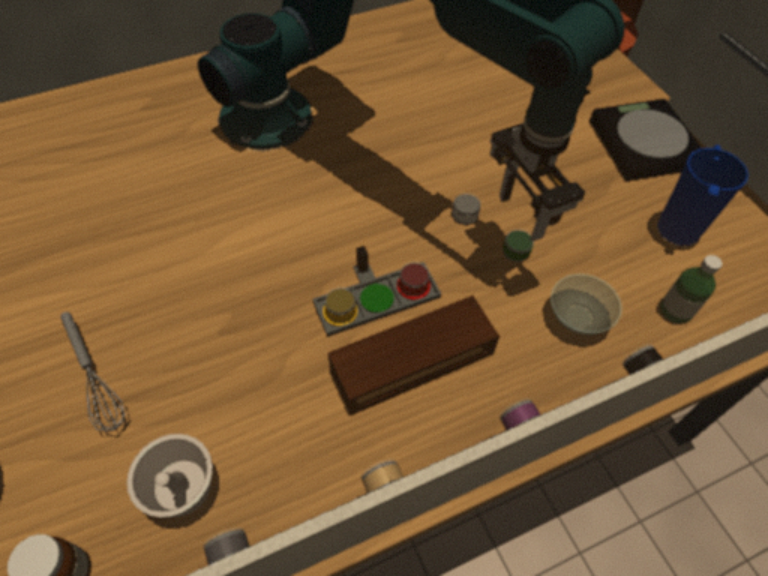

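>>> apply_moves([
  [100,[-0.007,0.019,-0.03],0],
  [100,[-0.007,0.019,-0.07],0],
  [100,[-0.007,0.019,-0.102],0],
  [40,[-0.007,0.019,-0.102],0],
  [40,[-0.007,0.019,-0.102],0],
])

```text
clock: 13.0
eef_pos: [0.5635, 0.3189, 0.0107]
orientation: [0.5, 0.5, -0.5, 0.5]
ft_force: [0.3, 0.5, -0.0]
opening: 0.0816
```

>>> apply_moves([
  [40,[0,0,0],0],
  [40,[0,0,0],0],
  [40,[0,0,0],0],
  [40,[0,0,0],0],
  [40,[0,0,0],0],
])

```text
clock: 13.5
eef_pos: [0.5639, 0.3206, 0.0117]
orientation: [0.501, 0.5, -0.499, 0.501]
ft_force: [0.6, -0.9, 5.5]
opening: 0.0537
```

```bash
python3 look.py w14
python3 - <<'E'
from circ import *
s=r.observe()["eef_pos"];print(s)
p=load("w14");print(rim(p,s[:2],.0265,.036),s)
E
```

```text
t 13.5 tcp [0.5639 0.3206 0.0117] yaw 0.04 op 0.05365108811499721 f [ 0.6 -0.9  5.5]
[0.56389805 0.32061851 0.01170547]
(array([0.56438143, 0.32416508]), np.float64(187.84350336404543)) [0.56389805 0.32061851 0.01170547]
```

View pics/w14.png

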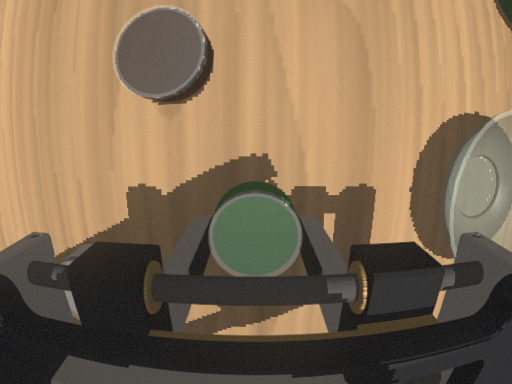

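>>> apply_moves([
  [40,[0,0,0.05],0],
  [40,[0,-0.03,0.085],0],
  [40,[-0.0055,-0.08,0.09],0],
  [40,[-0.0055,-0.13,0.09],0],
  [40,[-0.0055,-0.18,0.09],0],
])

```text
clock: 14.05
eef_pos: [0.5568, 0.1396, 0.1]
orientation: [0.5, 0.5, -0.499, 0.501]
ft_force: [0.2, -1.0, -0.9]
opening: 0.0536
```

>>> apply_moves([
  [40,[0,-0.05,0],0],
  [40,[0,-0.09,0],0],
  [40,[0,-0.1135,0],0],
  [40,[0,-0.1135,0],0],
  [40,[0,-0.1135,-0.02],0],
])

```text
clock: 14.55
eef_pos: [0.5595, 0.0271, 0.0824]
orientation: [0.502, 0.498, -0.498, 0.501]
ft_force: [0.1, 0.8, -0.3]
opening: 0.0537
```

>>> apply_moves([
  [40,[0,0,-0.01],0],
  [40,[0,0,-0.01],0],
  [40,[0,0,-0.01],0],
])

```text
clock: 14.85
eef_pos: [0.5571, 0.0282, 0.0695]
orientation: [0.499, 0.501, -0.5, 0.5]
ft_force: [-0.1, 0.2, -1.7]
opening: 0.0534
```

```bash
python3 look.py w15; python3 look.py w15
python3 - <<'E'
from circ import *
s=r.observe()["eef_pos"];print(s)
p=load("w15");print(rim(p,s[:2]+[0,.003],.0265,s[2]+.0245),s)
print("redtin",rim(p,(.56,.104),.0265,.045))
E
```

```text
t 14.85 tcp [0.5571 0.0282 0.0695] yaw 0.11 op 0.05343667698742134 f [-0.1  0.2 -1.7]
t 14.9 tcp [0.5576 0.0281 0.0702] yaw 0.11 op 0.053253184065194525 f [-0.6 -0.4 -2. ]
[0.55786035 0.02796728 0.07057394]
(array([0.55805634, 0.03181432]), np.float64(225.56681501317405)) [0.55786035 0.02796728 0.07057394]
redtin (array([0.55922556, 0.10166046]), np.float64(152.1413306727335))
```

View pics/w15.png

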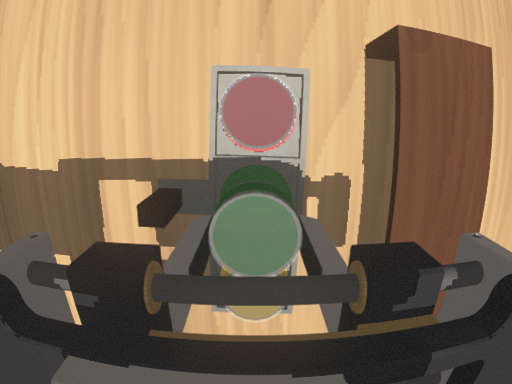

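>>> apply_moves([
  [40,[0.001,-0.001,-0.025],0],
  [40,[0.001,-0.001,-0.038],0],
  [40,[0.001,-0.001,-0.048],0],
  [40,[0.001,-0.001,-0.048],0],
  [40,[0.001,-0.001,-0.048],0],
])

```text
clock: 15.45
eef_pos: [0.5585, 0.0264, 0.0221]
orientation: [0.5, 0.5, -0.5, 0.5]
ft_force: [-0.4, -0.0, -0.9]
opening: 0.0535
```

```bash
python3 look.py w16
python3 - <<'E'
from circ import *
s=r.observe()["eef_pos"];print(s)
p=load("w16");print(rim(p,s[:2]+[0,.003],.0265,s[2]+.0245),s)
E
```

```text
t 15.45 tcp [0.5585 0.0264 0.0221] yaw 0.05 op 0.053520975286402935 f [-0.4 -0.  -0.9]
[0.55880092 0.02634249 0.0224915 ]
(array([0.55893342, 0.0299068 ]), np.float64(221.4566586142606)) [0.55880092 0.02634249 0.0224915 ]
```

View pics/w16.png

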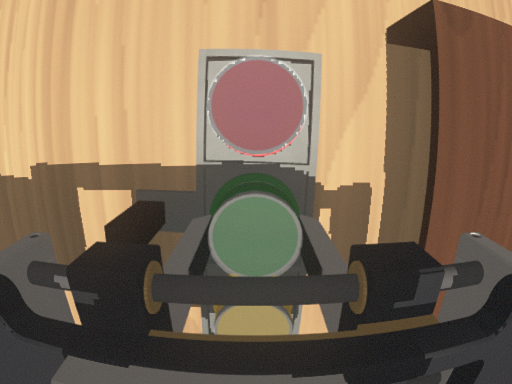

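>>> apply_moves([
  [40,[0,0,-0.0015],0],
  [40,[0,0,-0.0015],0],
  [72,[0,0,-0.0015],0],
  [72,[0,0,-0.0015],0],
  [72,[0,0,-0.0015],0],
])

```text
clock: 16.0
eef_pos: [0.5585, 0.0263, 0.0207]
orientation: [0.5, 0.5, -0.5, 0.5]
ft_force: [-0.5, 0.6, 0.4]
opening: 0.0673
```

>>> apply_moves([
  [75,[0,0,0.03],0],
  [75,[0,0,0.07],0],
  [80,[0,0.0,0.12],0],
  [80,[-0.04,-0.04,0.15],0],
  [80,[-0.08,-0.08,0.15],0],
])

```text
clock: 16.5
eef_pos: [0.4941, -0.0406, 0.1735]
orientation: [0.501, 0.498, -0.497, 0.504]
ft_force: [0.4, -1.6, 0.1]
opening: 0.0757
```

>>> apply_moves([
  [80,[0,0,0],0],
  [80,[0,0,0],0],
])

```text
clock: 16.7
eef_pos: [0.4918, -0.0405, 0.1691]
orientation: [0.501, 0.499, -0.5, 0.5]
ft_force: [0.3, 0.3, -0.2]
opening: 0.0752
```

```bash
python3 look.py w17 tray low_shelf
python3 - <<'E'
from circ import *
for n in("scene","side"):
    q=r.snapshot(n);np.savez(f"pics/{n}17.npz",**{k:q[k] for k in("image","camera_matrix","world_from_camera")})
    x,y=(180,140) if n=="scene" else (170,120)
    cv2.imwrite(f"pics/{n}17.png",cv2.resize(q["image"],None,fx=4,fy=4,interpolation=cv2.INTER_CUBIC)[y*4:y*4+560,x*4:x*4+720])
E
```

```text
t 16.7 tcp [ 0.4918 -0.0405  0.1691] yaw -0.07 op 0.07515158982828395 f [ 0.3  0.3 -0.2]
  find 0.7 [286.1 114. ]
low_shelf 0.61 [414.9 123.1] [0.699 0.034]
  find 0.63 [432.9 121.8]
```

View pics/w17.png

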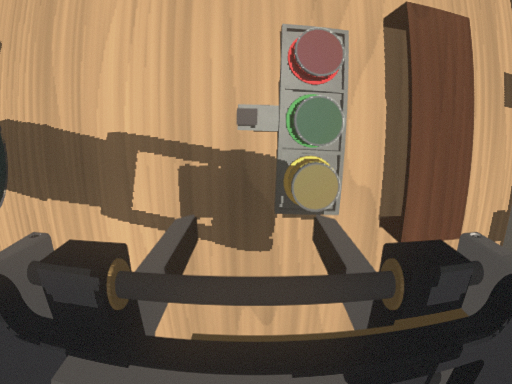

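View pics/scene17.png

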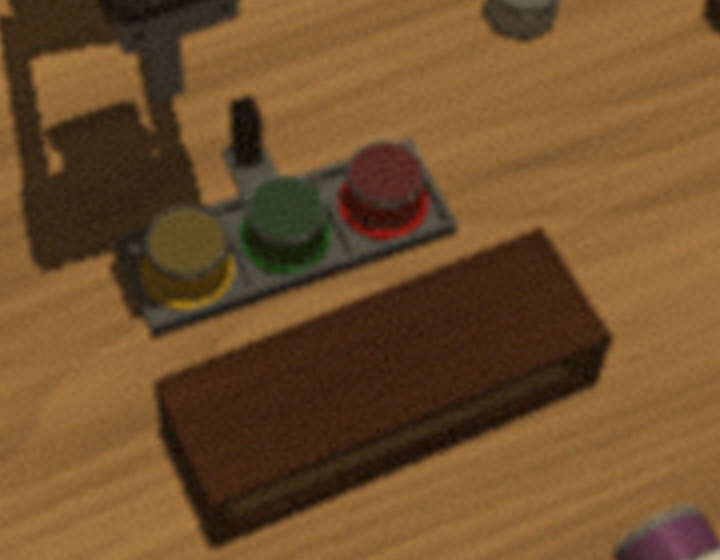

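View pics/side17.png

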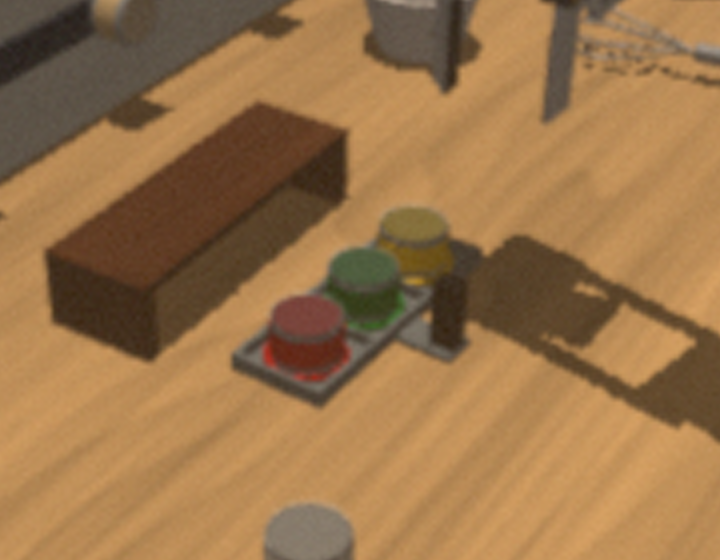

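```bash
cat > fit.py <<'E'
from circ import *
from scipy.ndimage import map_coordinates
from scipy.optimize import minimize
def edgefit(views,segs,x0,verbose=True):
    Gs=[]
    for p,f in views:
        g=cv2.GaussianBlur(p["image"],(0,0),1.2).astype(float)
        gx=cv2.Sobel(g,-1,1,0).sum(2);gy=cv2.Sobel(g,-1,0,1).sum(2);Gs.append((gx,gy))
    S=[np.linspace(a,b,40) for a,b in segs]
    def one(v,i):
        p,f=views[i];c,s=np.cos(v[2]),np.sin(v[2]);tot=0;n=0
        for L in S:
            W=np.c_[v[0]+c*L[:,0]-s*L[:,1],v[1]+s*L[:,0]+c*L[:,1],L[:,2]]
            P=np.array([proj(p,w,f) for w in W])
            ok=(P[:,0]>1)&(P[:,0]<510)&(P[:,1]>1)&(P[:,1]<382)
            if f: ok&=P[:,1]<215
            if ok.sum()<5: continue
            t=np.gradient(P,axis=0);t/=np.linalg.norm(t,axis=1)[:,None]
            h=np.abs(-t[:,1]*map_coordinates(Gs[i][0],[P[:,1],P[:,0]],order=1)+t[:,0]*map_coordinates(Gs[i][1],[P[:,1],P[:,0]],order=1))
            tot+=np.minimum(h[ok],250).sum();n+=ok.sum()
        return -tot/max(n,1)
    def run(f):
        best=min((f((x0[0]+a,x0[1]+b,x0[2]+c)),x0[0]+a,x0[1]+b,x0[2]+c) for a in np.arange(-.008,.009,.004) for b in np.arange(-.008,.009,.004) for c in np.radians((-2,0,2)))[1:]
        b=np.array(best)
        return minimize(f,b,method="Nelder-Mead",options=dict(xatol=1e-4,fatol=.05,initial_simplex=[b,b+[.003,0,0],b+[0,.003,0],b+[0,0,.02]]))
    out=[]
    for i in list(range(len(views)))+[None]:
        q=run((lambda v:one(v,i)) if i is not None else (lambda v:sum(one(v,k) for k in range(len(views)))))
        print(i,q.x[:2].round(4),"yaw",np.degrees(q.x[2]).round(2),round(-q.fun))
    return q.x
def rect(hx,hy,z,e=None): 
    c=[(-hx,-hy,z),(hx,-hy,z),(hx,hy,z),(-hx,hy,z)]
    return [(np.array(c[i]),np.array(c[(i+1)%4])) for i in range(4)]
E
python3 - <<'E'
from fit import *
V=[(load("w17"),True),(load("scene17"),False),(load("side17"),False)]
print("shelf");edgefit(V,rect(.045,.135,.065),(.699,.034,0))
print("tray");edgefit(V,rect(.039,.111,.014),(.559,.031,-.03))
V=[(load("w8"),True),(load("w11"),True),(load("w16"),True)]
print("shelf wrist");edgefit(V,rect(.045,.135,.065),(.699,.034,0))
E
```

```text
shelf
0 [0.7012 0.0343] yaw 0.65 236
1 [0.6979 0.0331] yaw 0.66 166
2 [0.7034 0.0316] yaw 0.49 177
None [0.7013 0.0342] yaw 0.69 568
tray
0 [0.5557 0.0264] yaw -1.91 179
1 [0.5648 0.0252] yaw -1.33 198
2 [0.5559 0.0418] yaw 1.63 185
None [0.5568 0.0257] yaw -1.73 478
shelf wrist
0 [0.701  0.0336] yaw 0.56 229
1 [0.7008 0.0315] yaw 0.58 248
2 [0.6954 0.0339] yaw 0.73 228
None [0.701  0.0339] yaw 0.58 726
```

Run:
```python
from circ import *
p=load("w17")
print(onz(p,(246.5,117),.06,True),proj(p,(.484,.031,.06),True))
```

```text
[0.48456055 0.03194463 0.06      ] [245.92185774 117.97382924]
```

>>> apply_moves([
  [80,[-0.008,0.072,-0.03],-91.7],
  [80,[-0.008,0.072,-0.03],-91.7],
  [80,[-0.008,0.072,-0.03],-91.7],
  [80,[-0.008,0.072,-0.03],-91.7],
  [80,[-0.008,0.072,-0.03],-91.7],
])

```text
clock: 17.55
eef_pos: [0.4839, 0.0328, 0.138]
orientation: [-0.647, -0.285, 0.647, -0.285]
ft_force: [0.4, -0.4, 0.1]
opening: 0.075
```

>>> apply_moves([
  [80,[0,0,0],-48.8],
  [80,[0,0,0],-48.8],
  [80,[0,0,0],-48.8],
  [80,[0,0,0],-48.8],
  [80,[0,0,0],-48.8],
])

```text
clock: 18.05
eef_pos: [0.4841, 0.0324, 0.1382]
orientation: [-0.706, -0.028, 0.707, -0.028]
ft_force: [0.3, 0.3, -1.1]
opening: 0.0752
```

```bash
python3 look.py w18
```

```text
t 18.05 tcp [0.4841 0.0324 0.1382] yaw -85.43 op 0.07520586289632458 f [ 0.3  0.3 -1.1]
```

View pics/w18.png

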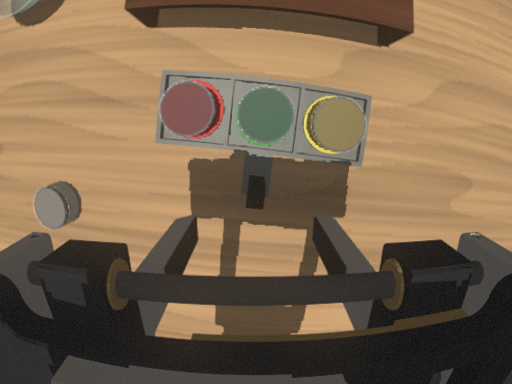

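>>> apply_moves([
  [80,[0,0,0],-6.3],
  [80,[0,0,0],-6.3],
  [80,[0,0,0],-6.3],
])

```text
clock: 18.4
eef_pos: [0.484, 0.0322, 0.1383]
orientation: [-0.707, 0.007, 0.707, 0.007]
ft_force: [0.1, -0.3, -0.7]
opening: 0.0754
```

```bash
python3 look.py w19
python3 - <<'E'
from fit import *
V=[(load("w19"),True),(load("w18"),True)]
print("tray");edgefit(V,rect(.039,.111,.014),(.558,.029,-.03))
print("bays");edgefit(V,rect(.034,.106,.014),(.558,.029,-.03))
print("post");edgefit(V,[(a+[-.074,0,0],b+[-.074,0,0]) for a,b in rect(.01,.008,.06)],(.558,.029,-.03))
print("shelf front");edgefit(V,[(np.array([-.045,-.135,.065]),np.array([-.045,.135,.065])),(np.array([-.045,-.135,.0]),np.array([-.045,-.135,.065])),(np.array([-.045,.135,.0]),np.array([-.045,.135,.065]))],(.701,.034,0.01))
E
```

```text
t 18.4 tcp [0.484  0.0322 0.1383] yaw -91.2 op 0.07542483548460444 f [ 0.1 -0.3 -0.7]
tray
0 [0.5548 0.0299] yaw -1.99 154
1 [0.5558 0.0291] yaw -0.73 124
None [0.5548 0.0299] yaw -2.02 280
bays
0 [0.5567 0.0303] yaw -1.96 178
1 [0.5566 0.0301] yaw -2.2 173
None [0.5567 0.0302] yaw -2.07 349
post
0 [0.5583 0.0307] yaw -1.65 158
1 [0.5582 0.0299] yaw -2.2 152
None [0.5583 0.0307] yaw -1.66 310
shelf front
0 [0.7009 0.0338] yaw 0.59 227
1 [0.7009 0.0335] yaw 0.43 226
None [0.7009 0.034 ] yaw 0.52 452
```

View pics/w19.png

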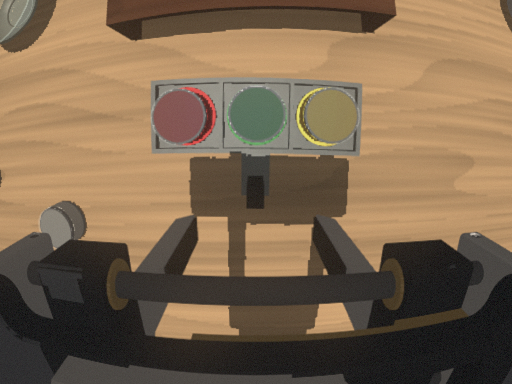

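>>> apply_moves([
  [80,[0,0,-0.04],-0.7],
  [80,[0,0,-0.08],-0.7],
  [80,[0,0,-0.11],-0.7],
  [80,[0,0,-0.122],-0.7],
  [80,[0,0,-0.122],-0.7],
])

```text
clock: 18.95
eef_pos: [0.4824, 0.032, 0.0148]
orientation: [-0.705, 0.013, 0.709, 0.013]
ft_force: [0.1, -0.3, 0.1]
opening: 0.075
```

```bash
python3 look.py w20
```

```text
t 18.95 tcp [0.4824 0.032  0.0148] yaw -92.06 op 0.07504406397949356 f [ 0.1 -0.3  0.1]
```

View pics/w20.png

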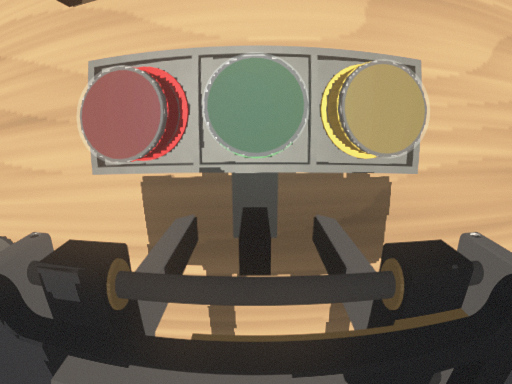

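>>> apply_moves([
  [0,[0,0,0],0],
  [0,[0,0,0],0],
  [0,[0,0,0],0],
  [0,[0,0,0],0],
  [0,[0,0,0],0],
])

```text
clock: 19.5
eef_pos: [0.4842, 0.0319, 0.017]
orientation: [0.707, -0.013, -0.707, -0.013]
ft_force: [0.4, 0.4, 0.2]
opening: 0.0389
```

>>> apply_moves([
  [0,[0,0,0],0],
  [0,[0,0,0],0],
  [0,[0,0,0],0],
  [0,[0,0,0],0],
  [0,[0,0,0],0],
])

```text
clock: 20.0
eef_pos: [0.4839, 0.032, 0.0165]
orientation: [-0.707, 0.013, 0.707, 0.013]
ft_force: [-0.1, 1.0, 0.1]
opening: 0.0156
```

>>> apply_moves([
  [0,[0.004,0,-0.0005],0.3],
  [0,[0.01,0.0,-0.0005],0.7],
  [0,[0.017,0.0005,-0.0005],1.2],
  [0,[0.024,0.001,-0.0005],1.7],
  [0,[0.03,0.001,-0.0005],2.2],
])

```text
clock: 20.5
eef_pos: [0.5116, 0.0327, 0.0164]
orientation: [-0.705, -0.0, 0.709, -0.0]
ft_force: [-8.6, -1.6, 9.2]
opening: 0.016
```

>>> apply_moves([
  [0,[0.004,0,0],0.3],
  [0,[0.007,0.0,0],0.3],
  [0,[0.008,0.0,0],0.3],
  [0,[0.008,0,0],0.3],
  [0,[0.008,0,0],0.3],
])

```text
clock: 21.0
eef_pos: [0.5195, 0.0328, 0.0164]
orientation: [-0.705, -0.002, 0.709, -0.002]
ft_force: [-8.3, 0.0, 7.2]
opening: 0.0157
```

```bash
python3 look.py w21
python3 - <<'E'
from fit import *
s=r.observe()["eef_pos"];print(s)
V=[(load("w21"),True)]
print("tray");edgefit(V,rect(.039,.111,.014),(s[0]+.074,.033,0))
print("bays");edgefit(V,rect(.034,.106,.014),(s[0]+.074,.033,0))
E
```

```text
t 21.0 tcp [0.5195 0.0328 0.0164] yaw -89.64 op 0.015670410520185578 f [-8.3  0.   7.2]
[0.51950665 0.03279713 0.01638658]
tray
0 [0.5941 0.0338] yaw 0.46 132
None [0.5941 0.0338] yaw 0.46 132
bays
0 [0.5941 0.0282] yaw 0.37 152
None [0.5941 0.0282] yaw 0.37 152
```

View pics/w21.png

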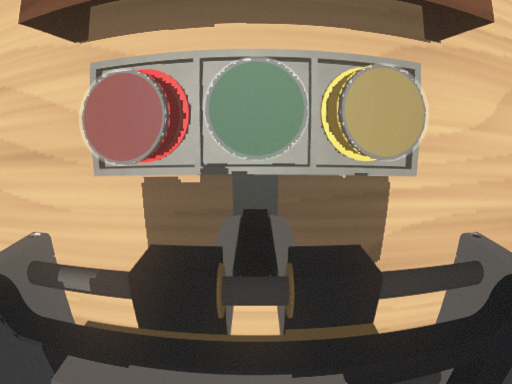

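>>> apply_moves([
  [0,[0.004,0,0],0],
  [0,[0.01,0,0],0],
  [0,[0.017,0,0],0.1],
  [0,[0.024,0,0],0.1],
  [0,[0.031,0,0],0.1],
])

```text
clock: 21.55
eef_pos: [0.5504, 0.0329, 0.0164]
orientation: [-0.705, -0.003, 0.709, -0.003]
ft_force: [-8.5, -0.7, 8.8]
opening: 0.0155
```

>>> apply_moves([
  [0,[0.007,0,0],0],
  [0,[0.014,0,0],0],
  [0,[0.021,0,0],0],
  [0,[0.028,0,0],0],
  [0,[0.034,0.0,0],0],
])

```text
clock: 22.05
eef_pos: [0.5845, 0.0329, 0.0164]
orientation: [-0.705, -0.003, 0.709, -0.003]
ft_force: [-9.2, 0.2, 7.3]
opening: 0.0156
```

```bash
python3 look.py w22
```

```text
t 22.05 tcp [0.5845 0.0329 0.0164] yaw -89.53 op 0.01562867241493065 f [-9.2  0.2  7.3]
```

View pics/w22.png

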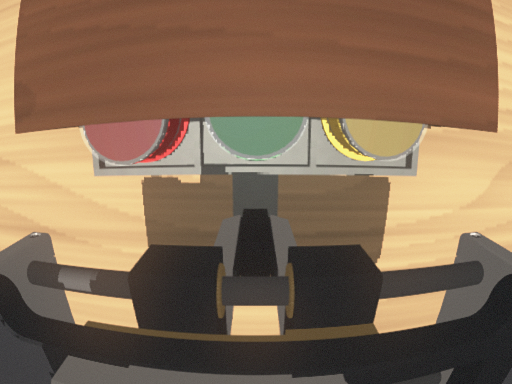

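>>> apply_moves([
  [0,[0.007,0,0],0],
  [0,[0.014,0,0],0],
  [0,[0.021,0,0],0],
  [0,[0.028,0,0],0],
  [0,[0.034,0.0,0],0],
])

```text
clock: 22.6
eef_pos: [0.6185, 0.0329, 0.0164]
orientation: [-0.705, -0.003, 0.709, -0.003]
ft_force: [-9.0, 0.3, 7.9]
opening: 0.016
```

>>> apply_moves([
  [0,[0.002,0,0],0],
  [0,[0.004,0,0],0],
  [0,[0.006,0,0],0],
  [0,[0.007,0,0],0],
  [0,[0.008,0.0,0],0],
])

```text
clock: 23.1
eef_pos: [0.6255, 0.0328, 0.0164]
orientation: [-0.704, -0.003, 0.71, -0.003]
ft_force: [-12.6, -2.0, 8.6]
opening: 0.0156
```

>>> apply_moves([
  [0,[0.001,0,0],0],
  [0,[0.002,0,0],0],
  [0,[0.003,0,0],0],
  [0,[0.004,0,0],0],
  [0,[0.004,0.0,0],0],
])

```text
clock: 23.6
eef_pos: [0.6262, 0.0326, 0.0163]
orientation: [-0.702, -0.003, 0.713, -0.003]
ft_force: [-19.1, -0.8, 13.5]
opening: 0.0155
```

```bash
python3 look.py w23
python3 - <<'E'
from circ import *
print(np.round(r.observe()["wrist_torque"],2))
for n in("scene","side"):
    q=r.snapshot(n);x,y=(180,140) if n=="scene" else (170,120)
    cv2.imwrite(f"pics/{n}23.png",cv2.resize(q["image"],None,fx=4,fy=4,interpolation=cv2.INTER_CUBIC)[y*4:y*4+560,x*4:x*4+720])
E
```

```text
t 23.6 tcp [0.6262 0.0326 0.0163] yaw -89.51 op 0.015548505802656275 f [-19.1  -0.8  13.5]
[0.07 2.89 0.12]
```

View pics/scene23.png

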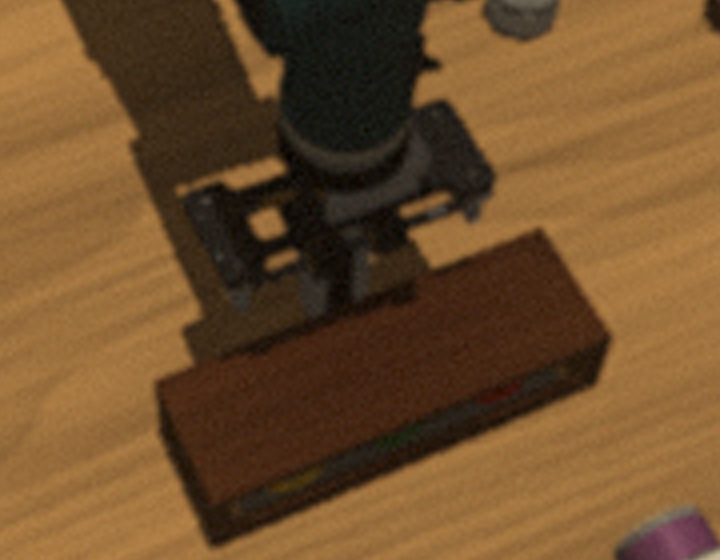

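View pics/w23.png

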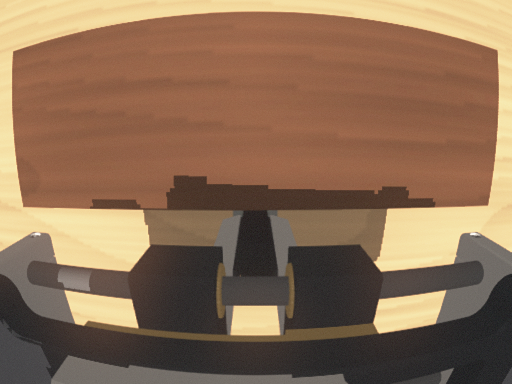

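>>> apply_moves([
  [0,[0.001,0,0],0],
  [0,[0.001,0,0],0],
  [0,[-0.001,0,0],0],
  [0,[-0.002,0,0],0],
  [0,[-0.002,0.0,0],0],
])

```text
clock: 24.25
eef_pos: [0.6268, 0.0326, 0.0162]
orientation: [-0.704, -0.003, 0.71, -0.003]
ft_force: [-9.8, -0.6, 7.3]
opening: 0.0157
```

Run:
```python
from h import *
s=r.observe();print(s["eef_pos"],np.round(s["ft_force"],1),np.round(s["wrist_torque"],2))
```

```text
[0.62679758 0.03259001 0.01619904] [-9.8 -0.6  7.3] [-0.01  2.11  0.08]
```

Force relaxed to about 10 N forward, still pushing to the stop. Release symmetrically, then retreat upwards.

>>> apply_moves([
  [30,[0,0,0],0],
  [40,[0,0,0],0],
  [45,[0,0,0],0],
  [45,[0,0,0],0],
  [45,[0,0,0],0],
])

```text
clock: 24.75
eef_pos: [0.6311, 0.0329, 0.0159]
orientation: [0.707, 0.003, -0.707, 0.003]
ft_force: [-1.0, -0.5, -0.1]
opening: 0.0424
```

>>> apply_moves([
  [45,[0,0,0.02],0],
  [45,[0,0,0.06],0],
  [45,[0,0,0.1],0],
  [45,[-0.04,0.0,0.13],0],
  [45,[-0.09,0,0.13],0],
])

```text
clock: 25.25
eef_pos: [0.5444, 0.0326, 0.1516]
orientation: [0.711, 0.003, -0.703, 0.003]
ft_force: [0.3, 0.2, 0.7]
opening: 0.0423
```

>>> apply_moves([
  [45,[-0.05,0,0.0],0],
  [45,[-0.1,0,0],0],
  [45,[-0.15,0,0.0],0],
  [45,[-0.15,0,0.0],0],
  [45,[-0.15,0,0.0],0],
])

```text
clock: 25.75
eef_pos: [0.3907, 0.0329, 0.1466]
orientation: [0.708, 0.003, -0.706, 0.003]
ft_force: [0.3, -0.3, -0.4]
opening: 0.0422
```

```bash
python3 look.py w24
python3 - <<'E'
from fit import *
V=[(load("w24"),True)]
P=[(a+[-.074,0,0],b+[-.074,0,0]) for a,b in rect(.01,.008,.06)]
edgefit(V,P,(.701,.034,.01))
ps={}
for n in("scene","side"):
    q=r.snapshot(n);ps[n]=q;x,y=(180,140) if n=="scene" else (170,120)
    cv2.imwrite(f"pics/{n}24.png",cv2.resize(q["image"],None,fx=4,fy=4,interpolation=cv2.INTER_CUBIC)[y*4:y*4+560,x*4:x*4+720])
    for l in("tray","tin_brown","tin_white"):
        for a in r.landmark_of(l,q)[:1]: print(n,l,round(a["p"],2),onz(q,a["location"],0)[:2])
E
```

```text
t 25.75 tcp [0.3907 0.0329 0.1466] yaw -89.53 op 0.042159820468893494 f [ 0.3 -0.3 -0.4]
0 [0.693 0.026] yaw -1.43 0
None [0.693 0.026] yaw -1.43 0
scene tray 0.64 [0.5176267  0.42114305]
scene tin_brown 0.8 [0.52251334 0.42729352]
scene tin_white 0.55 [0.4401265  0.28435669]
side tray 0.7 [0.69990679 0.03531828]
side tin_brown 0.7 [0.51968987 0.43293502]
side tin_white 0.78 [0.44689962 0.28759876]
```

View pics/w24.png

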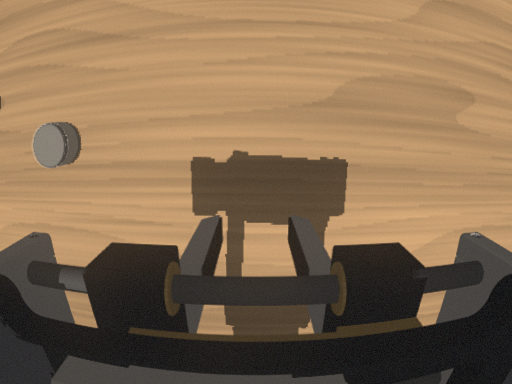

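View pics/scene24.png

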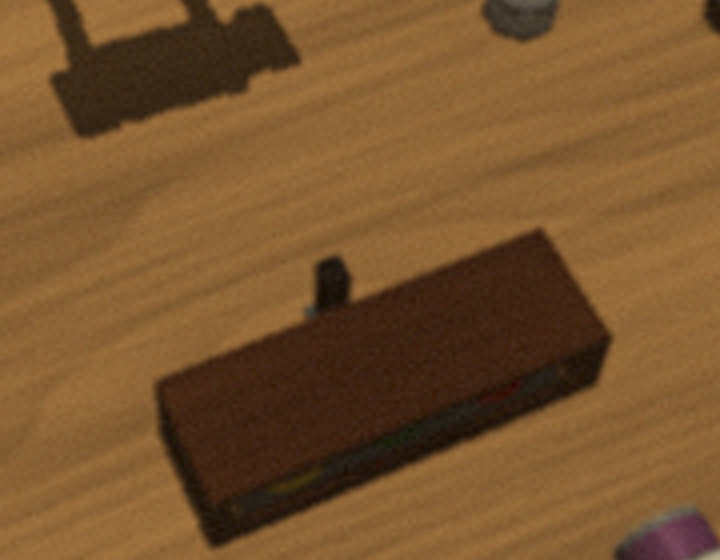

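View pics/side24.png

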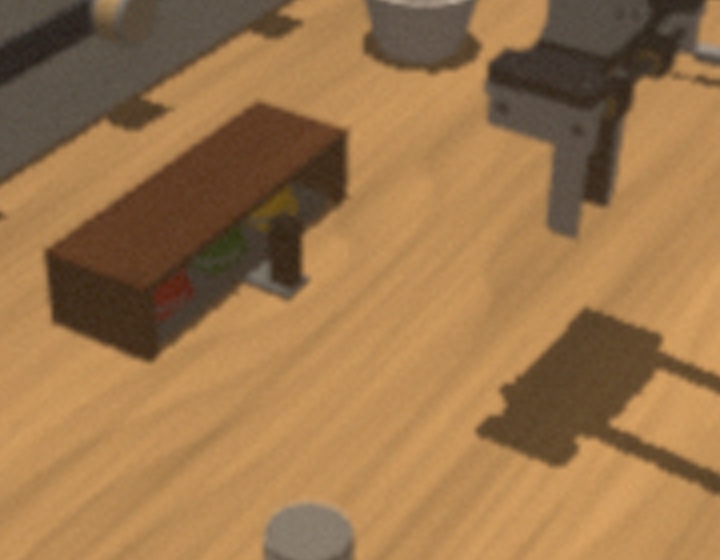

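Run:
```python
from rig import r
print(r.job_done())
```

```text
the job is handed in; nothing more can be done
None
```

The red, yellow and green tins each stand on the coaster of their own colour, and the loaded tray is home against the stop. I released it and backed the arm clear. I handed the job in at about 26 s; the judge gave no verdict.

**Placing:** each tin was put within about 1–2 mm of its coaster's centre, going by the wrist camera.

**Slide:** I gripped the handle, turned the tray about 2.4° to line up with the shelf, and slid it along the floor with 7–9 N of downward force so it could not lift. At the stop the push rose from about 9 N to 19 N with almost no movement and hardly any twist, so it seems to be sitting square. After letting go, the wrist force was back near zero.

**Last checks:**
- **Tray:** the side camera puts it at (0.700, 0.035), against a home position of about (0.701, 0.034) that I estimated from the images.
- **Tins:** in the side view all three appear upright under the shelf.
- **Brown and white tins:** they are where they started, within camera error.

**Checks that failed or disagreed:**
- The scene camera's network wrongly reported the tray at the brown tin, so I ignored it.
- The last wrist-camera fit of the handle did not work because the handle was out of view. Being home therefore rests on the rise in force and the side view.

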